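# Pack the clip-lid lunch box

## Robot

A 7-joint arm with a two-finger parallel gripper is mounted at the origin on a cart in front of the work surface, level with it; the furniture and walls round the work are solid. World frame = base frame: x ahead of the robot, y to its left, z up, the work surface at z = 0. Lengths are in mm, angles in rad, forces in N, time in s.
With the tool pointing down it reaches from about 425 to 875 mm from the base axis. Payload 4.7 kg.
Tool frame: the origin (TCP) lies on the centre line of the jaws, within the pads' length; the fingertips stand manip.tip_extent ahead of it and the grasp point (between the pads) lies 5 mm behind it (manip.tip_extent is the distance from the TCP to the fingertips, in mm); z points along the fingers, y is the line along which they close (so a half turn about z gives the same grasp; the last joint's range is limited). The gripper opens to 87 mm and grips with 3 to 60 N. Pads are 19 mm wide; open, the fingers measure 117 mm over their backs; the gripper's body (75 mm by 190 mm) begins 51 mm behind the grasp point.
Start: joints at [-1.276, 0.321, -0.07, 1.45, 0.023, 1.371, -0.057], TCP at [180.157, 624.554, 236.587] pointing down, gripper open.
Joint ranges: [-2.86, 2.86], [-0.3, 2.09], [-1.38, 1.24], [0.06, 2.45], [-1.56, 4.7], [0.09, 2.05], [-2.69, 2.69]. Speed limits (rad/s): [2.57, 2.57, 3.14, 3.14, 3.14, 3.14, 3.14].

## Interface

Orientations are given as a rotation vector (axis times angle).
In Python, from rig import manip, let_go, close_gripper, kin, viewer, job, telemetry gives the robot as it stands. Calls block until the motion is done:
- manip.move_to(position, orientation): joint-space move of the TCP to a pose.
- manip.move_straight(position, orientation=None, v=150, contact_N=None): straight line of the TCP; orientation=None keeps the orientation; v is the mean speed in mm/s. With contact_N (N) it stops when the force on the tool has changed by that much, and returns True; else False.
- manip.move_j(angles): joint-space move.
- let_go() and close_gripper(force=None): open the fingers fully, or close them until they stop; force is the grip in N (None keeps the last).
- manip.sleep(seconds).
- kin.solve_ik(position, orientation): joint angles nearest the present ones, or None.
- viewer.read_camera(name): name is "scene" or "side" or "wrist"; returns a dict with "color" (400x640x3 uint8, red, green, blue), "z_map" (400x640 float32, mm along the optical axis (not along the pixel's ray), 0 where there is no reading), "K" (3x3 intrinsics, pixels), "R" (3x3) and "t" (3): a world point X has camera coordinates R X + t. Camera axes: x right, y down, z forward; pixel columns grow to the right and rows downward; lengths in mm; the calibration is good to about 2 mm. A picture is of the moment at which its call begins.
A pose or a line that the arm cannot do raises manip.MotionError and nothing moves.
- job.sign_off(): hands the job in; it is judged then, once.
Trained networks look in a picture, given as the dict that the camera call returned (one of the last four; its "shot" number tells which), for a name from the list of things; names that differ only in an ending like _2 or _b are one class to them, and where a whole thing is asked for, a point or a joint stands for the part that bears it (a point fixed in the world has none). Each returns a list of dicts, best first, with "conf" (0 to 1); they miss things now and then, are a little off and sometimes report something else, mostly with a low value. They report only what shows in the picture. A call takes as long as a camera call.
- viewer.trace(picture, query): "region" (400x640 bool, what is visible of it) and "box" ([centre column, centre row, width, height] in pixels, round what is visible of it).
- viewer.pinpoint(picture, query): "point" ([column, row] in pixels: a listed point, or the origin of a listed thing).
Readings, each from a call of its own:
- telemetry.current_time(): time.
- telemetry.current_joint_pos(): joint angles.
- telemetry.current_joint_vel(): joint speeds.
- telemetry.current_joint_torque(): joint torques, N m.
- telemetry.current_position(): TCP position.
- telemetry.current_orientation(): TCP orientation.
- telemetry.current_wrist_force(): force on the tool from outside, world axes, zero at the start.
- telemetry.current_ft_torque(): the same for the moment, N m.
- telemetry.current_grip_width(): finger opening in mm.
- telemetry.current_grasp_force(): force on a finger pad.
Only numpy, scipy, OpenCV 4.12 (cv2) and the standard library are available. Lean on these libraries where they do the work, as an engineer would, in place of code of your own. Each camera call takes 0.05 s, during which the arm holds its last target. There are 200 camera calls.

## Task

Finish packing the steel lunch box: put the tomato in its empty compartment beside the lemon, then fit the lid so that it is seated flat on the rim all round, then snap the clips at both ends shut over the lid. Set the tomato and the lid down, do not drop them, and leave the other things on the worktop where they are.

Things in the scene. Friction and masses are not known exactly. Their poses are not given: they have to be found in the camera images.
- lunch_box: Open steel lunch box, rounded rectangle 125 (x) x 180 (y) x 76 mm high outside, walls and floor 3 mm; it stands fast. Origin: centre of its underside; z up, y along its length, clips at its +y and -y ends. A thin divider, top 49 mm above the underside, crosses it at y = +22 mm: the +y part (64 mm long) already holds the lemon, the -y part is empty.
- tomato_space (a point): Centre of the floor of the empty compartment (108 mm along y, 119 mm along x), 3 mm above the box's underside; box frame x 0, y -32.5 mm.
- rim_centre (a point): Centre of the box's mouth, at the height of the rim (76 mm above the underside). Axes as the box.
- clip_a (a joint): Steel spring clip at the box's +y end: a strap 36 mm wide on a stiff hinge, level pin along x, 11 mm outside the end wall, 34 mm above the underside. 0 = shut: strap upright, its sprung hook gripping the lid's raised edge (-0.03 to 0.06 over a seated lid). It grows as the strap leans outwards, 0.5 to 0.75 at the start, and stays where it is left. It cannot shut over a lid that stands proud.
- clip_b (a joint): The same clip at the -y end of the box, a mirror image: pin 11 mm outside the -y end wall; leans towards the box's -y.
- clip_a_tab (a point): Outer edge of the rolled finger tab along the top of clip_a, 44 mm from the hinge pin. Push it in towards the box, square to the end wall: it swings easily until the hook meets the lid's raised edge (about 0.2 rad), then takes some 5 to 10 N to ride over it and snap down behind. Open, the tab is about 66 mm above the underside; shut, 77 mm.
- clip_b_tab (a point): The same point on clip_b.
- lid: Steel lid, 0.25 kg, rounded rectangle 133 (x) x 188 (y) mm, right way up on its grey seal on the green towel (6 mm thick). Origin: centre of the seal's lower edge; z up, y along its length. The seal, 8 mm deep, tapers: 5 mm clear of the inner walls at its lower edge, 1.5 mm at the flange. Seated, the origin is 68 mm above the box's underside. Fits either way round.
- lid_grip (a point): Middle of the lid's grip bar, 36 mm above the lid's origin: a round wooden bar 14 mm thick, 84 mm long along the lid's y, on two posts 62 mm apart, 16 mm clear of the lid. Grasp it from above with the fingers closing along the lid's x.
- tomato: Round red tomato, 62 mm across and 61 mm high, 0.1 kg, loose on the worktop. Origin: middle of its under side.
- tomato_centre (a point): Centre of the tomato, 30 mm above its origin.
- lemon: Yellow lemon, 83 x 58 x 58 mm, lying in the box's +y compartment, where it stays. Origin: middle of its under side.
- mug: White mug, 84 x 113 x 88 mm: a bystander. Origin: centre of its underside.
- garlic: White garlic bulb, 50 mm, on the worktop some way from the tomato: a bystander. Origin: middle of its under side.
- bowl: Dark green bowl, 130 mm across, 66 mm high: a bystander. Origin: centre of its underside.

How it is judged (in metres and radians):
On the way, in this order (a step that is already met when the one before it is completed fails the run):
1. the tomato lies in the empty compartment, let go (x of tomato_centre in the frame of lunch_box between -0.045 and 0.045 m and y of tomato_centre in the frame of lunch_box between -0.075 and 0.01 m and z of tomato_centre in the frame of lunch_box between 0.02 and 0.048 m and contact force between the fingers and tomato below 0.1 N), for 0.2 s.
2. the lid is seated flat on the rim (x of lid in the frame of lunch_box between -0.005 and 0.005 m and y of lid in the frame of lunch_box between -0.005 and 0.005 m and z of lid in the frame of lunch_box between 0.065 and 0.0705 m and angle between the y axis of lid and the y axis of lunch_box, either way round below 0.06 rad and angle between lid's own z axis and vertical below 0.04 rad), for 0.2 s.
3. both clips are snapped shut over the lid (all of step 2 and value of joint each of clip_a, clip_b below 0.07 rad), for 0.2 s.
At the end, for the whole second after the job is handed in: The tomato lies in the -y compartment and the lemon in the +y one; the lid is at rest, seated on the rim (origin 65 to 70.5 mm above the box's underside, within 5 mm of the centre, in line within 0.06 rad, level within 0.04 rad); both clips read under 0.07 rad (all of step 3 and x of tomato_centre in the frame of lunch_box between -0.045 and 0.045 m and y of tomato_centre in the frame of lunch_box between -0.075 and 0.01 m and z of tomato_centre in the frame of lunch_box between 0.02 and 0.048 m and x of lemon in the frame of lunch_box between -0.06 and 0.06 m and y of lemon in the frame of lunch_box between 0.02 and 0.09 m and z of lemon in the frame of lunch_box between -0.005 and 0.06 m and linear speed of lid below 0.02 m/s); the robot touches nothing.
It fails at once if the tomato is dropped or thrown (faster than 0.9 m/s while the fingers do not hold it) (linear speed of tomato above 0.9 m/s and contact force between the fingers and tomato below 0.05 N).
It fails at once if the lid is dropped (faster than 0.9 m/s while the fingers do not hold it) (linear speed of lid above 0.9 m/s and contact force between the fingers and lid below 0.05 N).
It fails at once if a bystander (mug, garlic or bowl) is moved by more than 3 cm (distance of any of mug, garlic, bowl from where it was at the start of the episode above 0.03 m).
It also fails if it takes over 67 s, if anything falls off the work surface, if the arm or the gripper's body presses on something with over 40 N, if the wrist force passes 120 N, or if a joint passes its speed limit or range.

## Working session

There is one attempt and no reset: what is moved stays moved. The work goes in short steps, each a Python script; the robot and the scene stay as the last script left them, time stands still between calls to the robot, and variables do not carry over. Pictures are saved under pics/ and viewed, at most 10 in all, crops included, and the job is handed in when it is done.

```bash
mkdir -p pics; ls; cat > h.py <<'E'
import numpy as np, cv2
from rig import manip, let_go, close_gripper, kin, viewer, job, telemetry
def world(p,m):
    # mask -> Nx3 world points
    z=p["z_map"]; v,u=np.nonzero(m&(z>0)); z=z[v,u].astype(float)
    c=np.linalg.inv(p["K"])@np.vstack([u*z,v*z,z])
    return (p["R"].T@(c-np.reshape(p["t"],(3,1)))).T
def proj(p,X):
    c=p["R"]@np.array(X,float)+np.ravel(p["t"]); q=p["K"]@c; return q[:2]/q[2]
def ray_at_z(p,px,z):
    d=p["R"].T@np.linalg.inv(p["K"])@np.array([px[0],px[1],1.]); o=-p["R"].T@np.ravel(p["t"])
    return o+d*(z-o[2])/d[2]
E
python3 - <<'E'
from h import *
print(manip.tip_extent, telemetry.current_orientation(), telemetry.current_time())
for n in ("scene","side"):
    p=viewer.read_camera(n); cv2.imwrite(f"pics/{n}0.png",p["color"][:,:,::-1])
    print(n,"cam at",(-p["R"].T@np.ravel(p["t"])).round())
    for q in ("tomato","lid","lunch_box","mug","garlic","bowl","lemon"):
        for r in viewer.trace(p,q)[:2]:
            X=world(p,r["region"]); 
            if len(X): print(q,round(r["conf"],2),np.round(r["box"]),len(X),np.percentile(X,[2,50,98],axis=0).round().tolist())
    for q in ("tomato_centre","lid_grip","rim_centre","clip_a_tab","clip_b_tab"):
        for r in viewer.pinpoint(p,q)[:2]: print(q,round(r["conf"],2),np.round(r["point"],1))
print(telemetry.current_time())
E
```

```text
pics
rig.py
14.0 [-4.39529807e-01 -3.11053411e+00  3.05294616e-03] 0.0
scene cam at [ 1.000e+00 -4.580e+02  1.012e+03]
tomato 0.65 [240. 170.  16.  21.] 304 [[561.0, 317.0, 0.0], [583.0, 336.0, 40.0], [619.0, 368.0, 50.0]]
tomato 0.47 [425. 279.  81.  68.] 3200 [[572.0, -387.0, 14.0], [632.0, -303.0, 19.0], [701.0, -208.0, 48.0]]
lid 0.76 [427. 280.  83.  73.] 3194 [[573.0, -387.0, 14.0], [632.0, -302.0, 19.0], [702.0, -208.0, 48.0]]
lid 0.17 [294. 147.  41.  36.] 1105 [[707.0, 208.0, 7.0], [785.0, 285.0, 38.0], [832.0, 332.0, 67.0]]
lunch_box 0.64 [288. 234.  87.  73.] 3728 [[425.0, -64.0, -0.0], [498.0, 56.0, 38.0], [561.0, 174.0, 80.0]]
mug 0.72 [333. 167.  28.  35.] 775 [[727.0, 82.0, 6.0], [766.0, 119.0, 58.0], [814.0, 161.0, 89.0]]
bowl 0.64 [296. 146.  43.  40.] 1163 [[707.0, 209.0, 0.0], [785.0, 286.0, 36.0], [833.0, 361.0, 67.0]]
lemon 0.69 [270. 231.  21.  22.] 332 [[446.0, 83.0, 39.0], [470.0, 100.0, 54.0], [502.0, 127.0, 63.0]]
tomato_centre 0.71 [239.2 170.6]
tomato_centre 0.18 [328.3 249.7]
lid_grip 0.68 [427.3 268.2]
lid_grip 0.43 [427.6 276.7]
rim_centre 0.82 [289.2 2
[... 888 characters left out ...]
424 [[424.0, 356.0, 15.0], [447.0, 378.0, 32.0], [465.0, 391.0, 46.0]]
garlic 0.42 [334. 312.  31.  33.] 772 [[562.0, 320.0, 1.0], [592.0, 361.0, 41.0], [619.0, 380.0, 50.0]]
bowl 0.74 [244. 280.  61.  56.] 2829 [[713.0, 212.0, 5.0], [775.0, 253.0, 32.0], [830.0, 337.0, 66.0]]
lemon 0.69 [373. 222.  26.  11.] 167 [[450.0, 84.0, 43.0], [479.0, 114.0, 58.0], [505.0, 138.0, 71.0]]
lemon 0.28 [248. 229.  43.  47.] 1432 [[730.0, 86.0, 12.0], [772.0, 142.0, 58.0], [832.0, 167.0, 87.0]]
tomato_centre 0.68 [333.6 310.1]
tomato_centre 0.5 [332.7 322.2]
lid_grip 0.92 [305.8 142.5]
rim_centre 0.9 [365.8 199.7]
rim_centre 0.31 [361.5 222.9]
clip_a_tab 0.47 [375.3 241.9]
clip_b_tab 0.52 [352.2 172.2]
1.3
```

```bash
python3 - <<'E'
import cv2
a=cv2.imread("pics/scene0.png")[110:330,200:500]; b=cv2.imread("pics/side0.png")[120:340,200:460]
cv2.imwrite("pics/crop0.png",cv2.resize(a,None,fx=2.6,fy=2.6)); cv2.imwrite("pics/crop1.png",cv2.resize(b,None,fx=2.6,fy=2.6))
E
```

```text
(no output)
```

View pics/crop0.png

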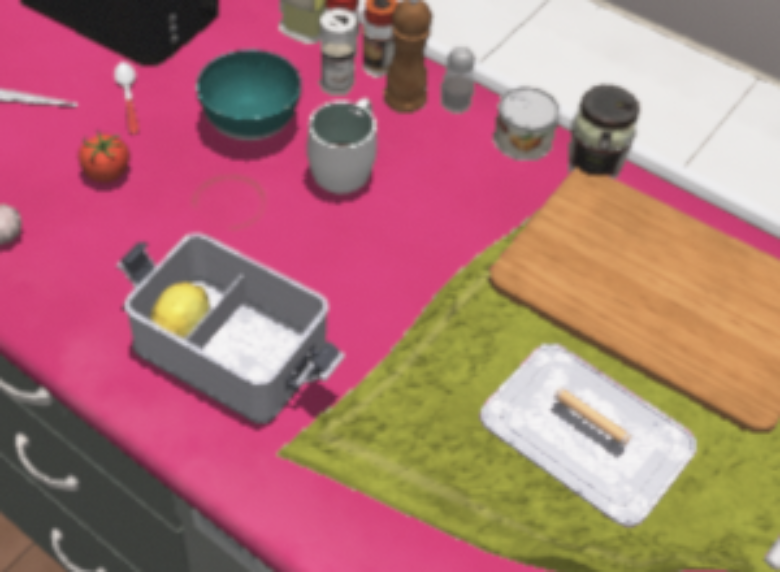

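View pics/crop1.png

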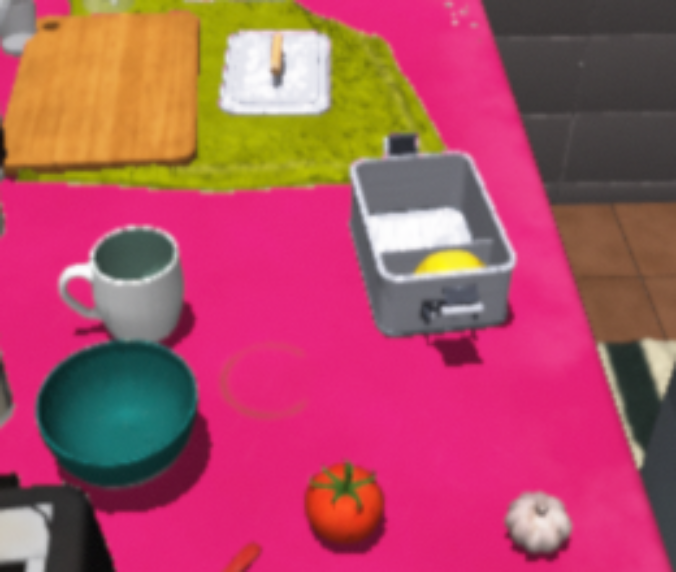

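```bash
cat >> h.py <<'E'
from scipy.spatial.transform import Rotation as Rn
from scipy.optimize import least_squares
def rect(X):
    (c,s,a)=cv2.minAreaRect(X[:,:2].astype(np.float32)); a=np.radians(a)
    if s[0]>s[1]: a+=np.pi/2          # long side = y axis; a = yaw of x axis
    a=(a+np.pi/2)%np.pi-np.pi/2
    return np.array(c),sorted(s),a
def down(yaw): # tool down, closing line (tool y) at world angle yaw
    y=np.array([np.cos(yaw),np.sin(yaw),0]); z=np.array([0,0,-1.]); return Rn.from_matrix(np.c_[np.cross(y,z),y,z]).as_rotvec()
def tri(obs):
    A=[];b=[]
    for p,px in obs:
        d=p["R"].T@np.linalg.inv(p["K"])@np.array([px[0],px[1],1.]); d/=np.linalg.norm(d); o=-p["R"].T@np.ravel(p["t"])
        M=np.eye(3)-np.outer(d,d); A.append(M); b.append(M@o)
    return np.linalg.lstsq(np.vstack(A),np.hstack(b),rcond=None)[0]
E
python3 - <<'E'
from h import *
P={n:viewer.read_camera(n) for n in ("scene","side")}
full=np.ones((400,640),bool)
for n,p in P.items():
    hsv=cv2.cvtColor(p["color"],cv2.COLOR_RGB2HSV); h,s,v=[hsv[...,i] for i in range(3)]
    X=world(p,full); ok=((p["z_map"]>0)).ravel()
    # rim
    m=(abs(X[:,0]-495)<110)&(abs(X[:,1]-55)<125)&(X[:,2]>73)&(X[:,2]<82); print(n,"rim",m.sum(),rect(X[m]),np.median(X[m][:,2]))
    for lo,hi in((11,30),):
        m=(abs(X[:,0]-637)<115)&(abs(X[:,1]+297)<125)&(X[:,2]>lo)&(X[:,2]<hi); print(n,"lid",m.sum(),rect(X[m]))
    m=(abs(X[:,0]-637)<60)&(abs(X[:,1]+297)<60)&(X[:,2]>38)&(X[:,2]<60); print(n,"bar",m.sum(),rect(X[m]),X[m].mean(0),X[m][:,2].max())
    m=(abs(X[:,0]-590)<60)&(abs(X[:,1]-350)<60)&(X[:,2]>8)&(X[:,2]<58); T=X[m]
    f=least_squares(lambda q:np.linalg.norm(T-q,axis=1)-31,[590,345,30],loss="soft_l1",f_scale=2); print(n,"tomato",len(T),f.x.round(1))
    m=(abs(X[:,0]-590)<60)&(abs(X[:,1]-350)<60)&(abs(X[:,2])<9); print("table z",np.median(X[m][:,2]))
for q in ("tomato_centre","lid_grip","rim_centre","clip_a_tab","clip_b_tab","tomato_space"):
    o=[]
    for n,p in P.items():
        r=viewer.pinpoint(p,q)
        if r: o.append((p,r[0]["point"]))
    if len(o)==2:
        X=tri(o); print(q,X.round(1),[np.round(np.array(px)-proj(p,X),1).tolist() for p,px in o])
print(telemetry.current_time())
E
```

```text
scene rim 412 (array([493.1355896 ,  55.37033081]), [131.38597106933594, 252.57644653320312], np.float64(0.10548919229285403)) 76.49260499907001
scene lid 5299 (array([ 637.08911133, -297.04867554]), [229.75135803222656, 249.84359741210938], np.float64(-0.00012197277792580508))
scene bar 183 (array([ 637.78747559, -297.06585693]), [15.432519912719727, 84.01557922363281], np.float64(-0.05724398184098067)) [ 635.97950096 -298.44246621   46.9717485 ] 53.50429605140741
scene tomato 293 [590.9 347.5  19.9]
table z 0.5396939156703682
side rim 375 (array([493.89309692,  56.99960327]), [128.58543395996094, 247.8085174560547], np.float64(0.11159569583672968)) 75.47545899568763
side lid 1705 (array([ 636.94366455, -296.63143921]), [229.9676971435547, 248.79307556152344], np.float64(0.0009648496090335357))
side bar 66 (array([ 638.44226074, -292.87109375]), [13.105701446533203, 86.912109375], np.float64(-0.012255068388217438)) [ 638.57507352 -289.54385457   45.46398793] 51.06858434333267
side tomato 747 [590.8 351.   19.4]
table z -0.0922019705714347
tomato_centre [594.2 351.4  32.8] [[-0.6, 0.3], [-1.0, -0.5]]
lid_grip [ 642.3 -296.3   36.1] [[0.1, -0.1], [0.1, 0.1]]
rim_centre [496.9  62.6  80.9] [[1.3, -0.8], [1.4, 0.7]]
clip_a_tab [476.3 187.7  63.2] [[0.1, -0.0], [0.1, 0.0]]
clip_b_tab [513.6 -71.3  71.2] [[0.9, -0.6], [0.9, 0.5]]
tomato_space [493.2  21.5  -0.9] [[1.2, -0.7], [1.3, 0.6]]
2.0
```

```bash
python3 - <<'E'
from h import *
def best(pos,yaw):
    q0=telemetry.current_joint_pos(); c=[]
    for y in (yaw,yaw+np.pi):
        q=kin.solve_ik(pos,down(y))
        if q is not None: c.append((abs(np.array(q)-q0).max(),y))
    return c
print(best([495,56,330],.108),best([592,350,250],.108+np.pi/4),best([592,350,250],.108-np.pi/4),best([637,-296,200],-.03),best([495,56,200],.108))
y=min(best([495,56,330],.108))[1]
manip.move_to([495,56,330],down(y))
p=viewer.read_camera("wrist"); cv2.imwrite("pics/w1.png",p["color"][:,:,::-1])
X=world(p,np.ones((400,640),bool)); np.save("w1.npy",X)
m=(abs(X[:,0]-495)<110)&(abs(X[:,1]-55)<125)&(X[:,2]>72)&(X[:,2]<82)
print("rim",m.sum(),rect(X[m]),np.median(X[m][:,2]), X.min(0),X.max(0))
for q in ("rim_centre","clip_a_tab","clip_b_tab","tomato_space"):
    for r in viewer.pinpoint(p,q)[:1]: print(q,round(r["conf"],2),np.round(r["point"],1), ray_at_z(p,r["point"],{"rim_centre":76,"tomato_space":3}.get(q,66)))
print(telemetry.current_time())
E
```

```text
[(np.float64(0.6322446249492888), 0.108)] [(np.float64(0.538302406988056), 0.8933981633974483), (np.float64(2.4268960464209934), 4.034990816987241)] [(np.float64(1.0838751566171287), -0.6773981633974483), (np.float64(1.9699630331880322), 2.464194490192345)] [(np.float64(1.2355839335682575), -0.03), (np.float64(2.346795197910692), 3.1115926535897933)] [(np.float64(0.6227195079484685), 0.108)]
rim 1891 (array([493.98309326,  56.01359558]), [128.39707946777344, 252.14915466308594], np.float64(0.11167815396198133)) 75.692335266938 [ -938.17025054 -1099.88096195  -881.44877308] [1015.19561326  462.46605244  431.92204571]
rim_centre 0.72 [319.9 169.4] [495.99568498  56.82433859  76.        ]
clip_a_tab 0.96 [318.   59.6] [479.28691156 186.43769545  66.        ]
clip_b_tab 0.81 [319.  256.1] [508.87595181 -70.03896492  66.        ]
tomato_space 0.62 [318.6 176.9] [497.09627832  30.59758541   3.        ]
4.5917
```

View pics/w1.png

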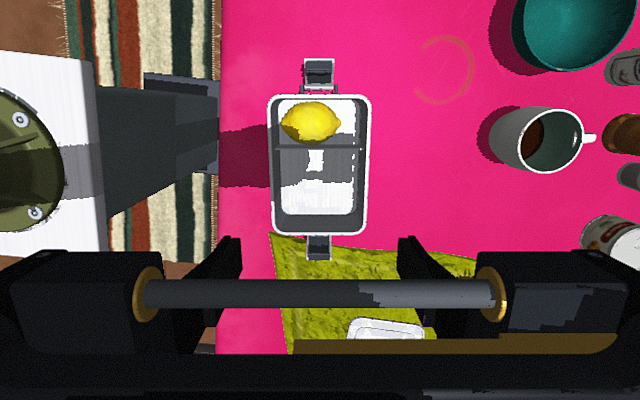

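The wrist view shows the box squarely (cols 267–371, rows 94–235), with the lemon at the top, the clips at (318,70) and (318,248), and the lid at the bottom near (385,330). Next I refine the rim fit and go for the tomato.

```bash
python3 - <<'E'
from h import *
X=np.load("w1.npy"); 
for lo in (73,74):
    c=np.array([494,56.]);a=.11
    for _ in range(4):
        R=np.array([[np.cos(a),np.sin(a)],[-np.sin(a),np.cos(a)]]); L=(X[:,:2]-c)@R.T
        m=(abs(L[:,0])<72)&(abs(L[:,1])<96)&(X[:,2]>lo)&(X[:,2]<80)
        c,s,a=rect(X[m])
    print(lo,m.sum(),c,s,a)
def fit(p,ze):
    full=np.ones((400,640),bool); hsv=cv2.cvtColor(p["color"],cv2.COLOR_RGB2HSV)
    red=((hsv[...,0]<9))&(hsv[...,1]>150)&(hsv[...,2]>60)
    T=world(p,red); T=T[(abs(T[:,0]-592)<50)&(abs(T[:,1]-350)<50)&(T[:,2]>8)&(T[:,2]<62)]
    f=least_squares(lambda q:np.linalg.norm(T-np.array([q[0],q[1],30.5]),axis=1)-31,[592,350],loss="soft_l1",f_scale=2)
    return len(T),f.x,T.min(0),T.max(0)
yaw=.108+np.pi/4
manip.move_to([592,350,230],down(yaw))
for n in("wrist","side"):
    p=viewer.read_camera(n); print(n,*fit(p,30))
    for r in viewer.pinpoint(p,"tomato_centre")[:1]: print(r["conf"],ray_at_z(p,r["point"],30.5))
    cv2.imwrite(f"pics/t_{n}.png",p["color"][:,:,::-1])
print(telemetry.current_time())
E
```

```text
73 1666 [493.88632202  57.17284775] [128.3093719482422, 182.04103088378906] 0.11001580880955375
74 1565 [493.90057373  57.34672165] [128.16575622558594, 181.6893310546875] 0.11012916792582872
wrist 1596 [594.54103988 345.59245843] [560.99290272 320.17657407  26.48312479] [620.97565667 378.78951728  49.88576233]
0.72 [590.69564393 355.14064435  30.5       ]
side 534 [590.57962747 346.93406764] [561.35641283 328.72902501  13.46497643] [619.46194721 381.44544391  59.66492479]
0.96 [590.15931132 349.30891907  30.5       ]
6.025
```

```bash
python3 - <<'E'
from h import *
yaw=.11+np.pi/4
manip.move_straight([591,349.5,80],down(yaw),v=200)
manip.move_straight([591,349.5,31],v=120,contact_N=8)
close_gripper(10)
print(telemetry.current_grip_width(),telemetry.current_grasp_force(),telemetry.current_position())
manip.move_straight([591,349.5,170],v=200)
print(telemetry.current_grip_width(),telemetry.current_grasp_force())
manip.move_to([497.6,24.7,170],down(yaw))
for n in ("scene","side"):
    p=viewer.read_camera(n); cv2.imwrite(f"pics/h_{n}.png",p["color"][:,:,::-1])
print(telemetry.current_position(),telemetry.current_grip_width(),telemetry.current_time())
print(manip.move_straight([497.6,24.7,75],v=150,contact_N=8), manip.move_straight([497.6,24.7,35],v=60,contact_N=4))
print(telemetry.current_position(),telemetry.current_grip_width(),telemetry.current_time())
E
```

```text
60.37773846654094 10.00022967273253 [591.22521408 349.74448058  31.44134138]
60.79316137589693 9.999905425793258
[498.33069239  26.27566807 170.1152325 ] 60.34065552732455 10.2833
False True
[496.41311838  24.5149324   34.12268714] 60.70851299623474 11.7417
```

```bash
python3 - <<'E'
from h import *
let_go(); print(telemetry.current_wrist_force())
manip.move_straight([497.6,24.7,160],v=200)
p=viewer.read_camera("wrist"); cv2.imwrite("pics/w2.png",p["color"][:,:,::-1])
r=viewer.trace(p,"tomato")[:1]
if r: X=world(p,r[0]["region"]); print(r[0]["conf"],np.percentile(X,[2,50,98],axis=0))
manip.move_to([637,-296,220],down(-.03))
p=viewer.read_camera("wrist"); cv2.imwrite("pics/w3.png",p["color"][:,:,::-1])
X=world(p,np.ones((400,640),bool)); np.save("w3.npy",X)
m=(abs(X[:,0]-637)<60)&(abs(X[:,1]+297)<60)&(X[:,2]>38)&(X[:,2]<60); print("bar",m.sum(),rect(X[m]),X[m][:,2].max())
m=(abs(X[:,0]-637)<100)&(abs(X[:,1]+297)<115)&(X[:,2]>12.5)&(X[:,2]<24); print("lid",m.sum(),rect(X[m]))
g=viewer.trace(p,"lid")[0]; L=world(p,g["region"]); L=L[(L[:,2]>11)&(L[:,2]<30)]; print("lidtrace",g["conf"],rect(L),np.percentile(L[:,2],[5,50,95,99]))
print(ray_at_z(p,viewer.pinpoint(p,"lid_grip")[0]["point"],42))
a=np.hstack([cv2.imread("pics/w2.png"),cv2.imread("pics/w3.png")]); cv2.imwrite("pics/w23.png",cv2.resize(a,(800,250)))
print(telemetry.current_time(),telemetry.current_position())
E
```

```text
[-0.39507151 -0.17164353 -0.37236754]
0.91 [[ 4.68291343e+02 -4.01427184e-01  3.14293875e+01]
 [ 4.92569208e+02  2.64974744e+01  4.63171042e+01]
 [ 5.20268871e+02  5.14326896e+01  5.41751010e+01]]
bar 1047 (array([ 639.22064209, -295.8092041 ]), [13.9548921585083, 83.89845275878906], np.float64(-0.05124001832145186)) 50.420608319879136
lid 19920 (array([ 637.07196045, -297.15701294]), [199.91294860839844, 229.58828735351562], np.float64(0.0004144471300531194))
lidtrace 0.91 (array([ 639.35302734, -297.53918457]), [136.49874877929688, 191.23997497558594], np.float64(-0.05871591097546691)) [15.73407286 18.04959659 19.56372313 20.10533263]
[ 639.31197703 -297.20677171   42.        ]
14.875 [ 637.52409702 -294.0150235   220.04325865]
```

View pics/w23.png

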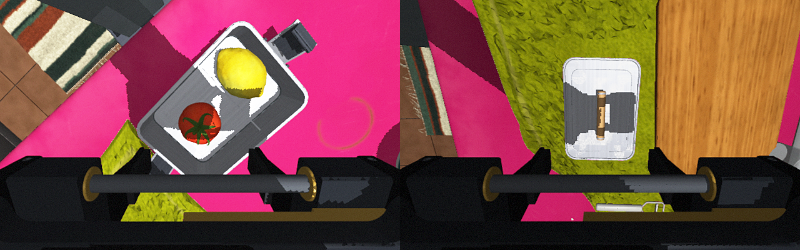

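```bash
python3 - <<'E'
from h import *
y0=-.055
manip.move_straight([639.2,-297,80],down(y0),v=200); manip.sleep(.2)
print(manip.move_straight([639.2,-297,39],v=60,contact_N=6),telemetry.current_position())
close_gripper(40)
print(telemetry.current_grip_width(),telemetry.current_grasp_force(),telemetry.current_position())
manip.move_straight([639.2,-297,190],v=150)
print(telemetry.current_grip_width(),telemetry.current_wrist_force())
manip.move_to([494,57,190],down(.11)); manip.sleep(.5)
P=telemetry.current_position(); print(P,Rn.from_rotvec(telemetry.current_orientation()).as_matrix()[:,1],telemetry.current_time())
p=viewer.read_camera("wrist"); cv2.imwrite("pics/w4.png",p["color"][:,:,::-1])
g=viewer.trace(p,"lid")[0]; L=world(p,g["region"]); L=L[(L[:,2]>150)&(L[:,2]<178)]; print(g["conf"],len(L),rect(L),np.percentile(L[:,2],[5,50,95]))
p=viewer.read_camera("scene"); cv2.imwrite("pics/s4.png",p["color"][:,:,::-1])
g=viewer.trace(p,"lid")[0]; L=world(p,g["region"]); print(g["conf"],np.percentile(L,[2,50,98],axis=0).round())
print(telemetry.current_time())
E
```

```text
False [ 639.37990468 -297.24199458   39.26000524]
13.013099438933063 39.997907280921936 [ 639.26458858 -297.01358226   38.99012101]
12.787366268812868 [-0.41262844 -0.02527947 -2.74864618]
[494.06092339  56.80229975 190.00141398] [ 9.93999664e-01  1.09383117e-01 -3.56097535e-05] 21.0333
0.79 40911 (array([492.22406006,  72.12863922]), [132.98577880859375, 158.43560791015625], np.float64(0.12014397688269329)) [166.91332382 169.15867744 170.46703984]Traceback (most recent call last):
  File "<stdin>", line 14, in <module>
IndexError: list index out of range
```

View pics/w4.png

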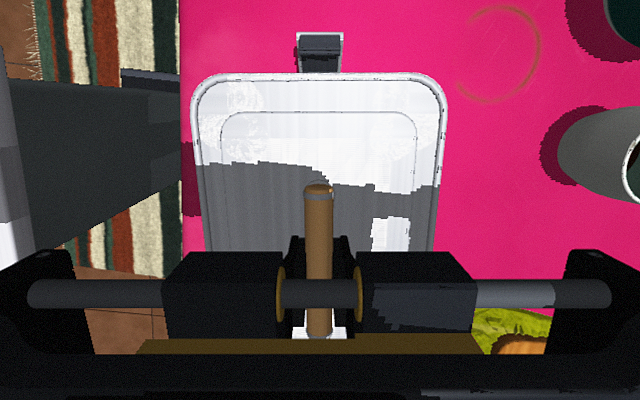

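The wrist view shows the lid in hand, squarely over the box, with its +y edge at row 75 and clip_a at (320,50). The measured +y edge lies 94.4 mm from box centre, where 94 is expected, so I lower it.

```bash
python3 - <<'E'
from h import *
manip.move_straight([494,57,118],v=120); manip.sleep(.3); print(telemetry.current_position(),telemetry.current_wrist_force())
print(manip.move_straight([494,57,99],v=25,contact_N=10),telemetry.current_position(),telemetry.current_wrist_force(),telemetry.current_time())
p=viewer.read_camera("side"); cv2.imwrite("pics/sd5.png",cv2.resize(p["color"][130:290,280:480,::-1],(800,640)[:1]+(600,)))
manip.sleep(.3);print(telemetry.current_position(),telemetry.current_wrist_force(),telemetry.current_time())
E
```

```text
[494.37232089  57.21108964 118.53040571] [-0.68272129  0.6536216  -1.7906571 ]
True [493.69586238  57.02641834 101.34289253] [-1.0054382   0.27300922  3.21159932] 22.925
[493.7092864   56.99271598 101.33733026] [-0.2097713   0.54390378  5.4008266 ] 23.275
```

View pics/sd5.png

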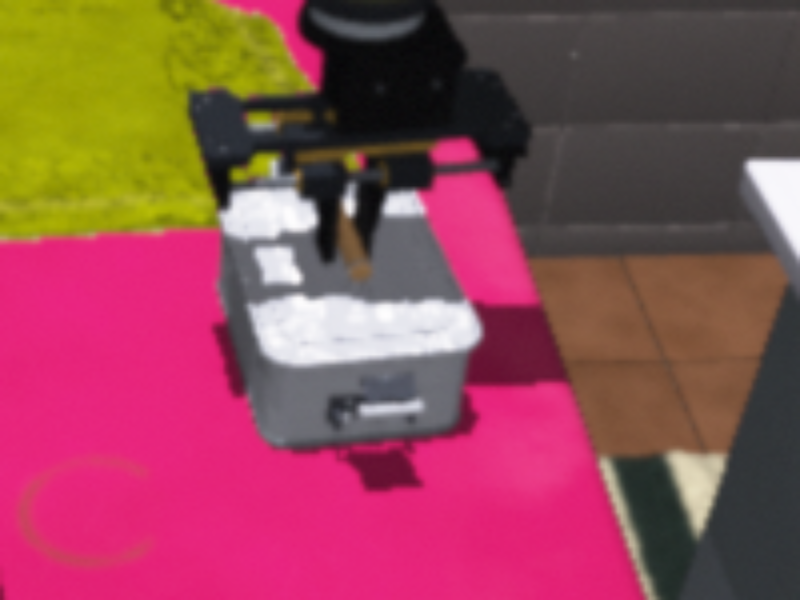

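```bash
cat >> h.py <<'E'
def bx(x,y,z,c=(494,57),a=.11): return [c[0]+np.cos(a)*x-np.sin(a)*y, c[1]+np.sin(a)*x+np.cos(a)*y, z]
E
python3 - <<'E'
from h import *
let_go(); manip.sleep(.2)
manip.move_straight([494,57,230],v=200)
p=viewer.read_camera("wrist")
g=viewer.trace(p,"lid")[0]; L=world(p,g["region"]); L=L[(L[:,2]>72)&(L[:,2]<95)]; r=rect(L); print(g["conf"],r)
A=np.c_[L[:,:2]-[494,57],np.ones(len(L))]; f=(abs(L[:,2]-np.median(L[:,2]))<4); print("plane",np.linalg.lstsq(A[f],L[f,2],rcond=None)[0])
close_gripper(20)
manip.move_to(bx(0,172,160),down(.11))
manip.move_straight(bx(0,172,74),v=200); manip.sleep(.2)
print(telemetry.current_position(),telemetry.current_time())
print(manip.move_straight(bx(0,112,74),v=40,contact_N=22),telemetry.current_position(),telemetry.current_wrist_force())
P=np.array(telemetry.current_position())-[494,57,0]; print("local y",-np.sin(.11)*P[0]+np.cos(.11)*P[1])
manip.move_straight(bx(0,172,74),v=150)
p=viewer.read_camera("side"); cv2.imwrite("pics/sd6.png",cv2.resize(p["color"][130:290,280:480,::-1],(750,600)))
for r in viewer.pinpoint(p,"clip_a_tab")[:1]: print(r["conf"],ray_at_z(p,r["point"],77), proj(p,bx(0,110,77)),r["point"])
print(telemetry.current_time())
E
```

```text
0.88 (array([492.94750977,  58.03551483]), [133.30047607421875, 186.8557586669922], np.float64(0.11085453810536072))
plane [-9.65350766e-05 -7.32553199e-04  8.03729402e+01]
[476.26405622 228.44567869  75.57370821] 28.8167
False [481.37241453 173.4644637   74.45324991] [-0.39268169 12.97678824 -0.1189542 ]
local y 117.14679876743368
0.42 [486.29670491 171.61407684  77.        ] [375.17321088 229.5590519 ] [373.6, 231.2]
31.1167
```

View pics/sd6.png

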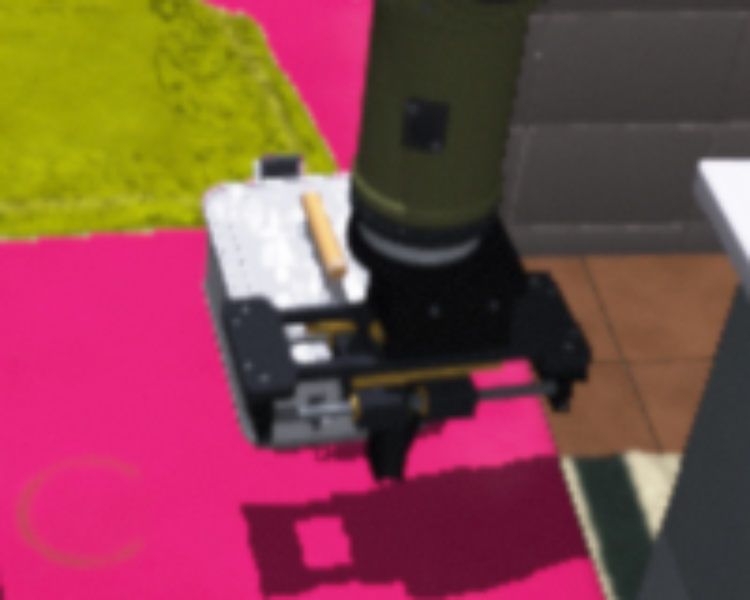

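```bash
cat >> h.py <<'E'
def ly():
    P=np.array(telemetry.current_position())-[494,57,0]; return -np.sin(.11)*P[0]+np.cos(.11)*P[1]
def push(s,N,end=96):
    hit=manip.move_straight(bx(0,s*end,74),v=40,contact_N=N); print(s,N,hit,round(ly(),1),np.round(telemetry.current_wrist_force(),1))
E
python3 - <<'E'
from h import *
push(1,10); push(1,28)
manip.move_straight(bx(0,172,74),v=150)
manip.move_straight(bx(0,172,190),v=250)
manip.move_to(bx(0,-172,190),down(.11))
manip.move_straight(bx(0,-172,74),v=200); manip.sleep(.2)
push(-1,3);push(-1,28)
manip.move_straight(bx(0,-172,74),v=150)
manip.move_straight(bx(0,-172,190),v=250)
manip.move_to([494,57,330],down(.11)); manip.sleep(.3)
p=viewer.read_camera("wrist"); cv2.imwrite("pics/w7.png",p["color"][:,:,::-1])
g=viewer.trace(p,"lid")[0]; L=world(p,g["region"]); L=L[(L[:,2]>72)&(L[:,2]<95)]; print(g["conf"],rect(L),np.median(L[:,2]))
for q in ("clip_a_tab","clip_b_tab"):
    for r in viewer.pinpoint(p,q)[:1]:
        X=ray_at_z(p,r["point"],77)-[494,57,0]; print(q,r["conf"],-np.sin(.11)*X[0]+np.cos(.11)*X[1])
print(telemetry.current_time())
E
```

```text
1 10 True 117.9 [0.8 2.6 0.4]
1 28 True 117.8 [0.2 4.5 0.2]
-1 3 True -141.3 [0.5 0.3 1.2]
-1 28 True -116.2 [ 2.4 -4.9 -0.2]
0.62 (array([492.78704834,  58.63093185]), [132.91522216796875, 186.5036163330078], np.float64(0.11049902274459189)) 80.51743596467117
clip_a_tab 0.64 106.99150917420165
clip_b_tab 0.67 -103.94425058845346
40.5333
```

View pics/w7.png

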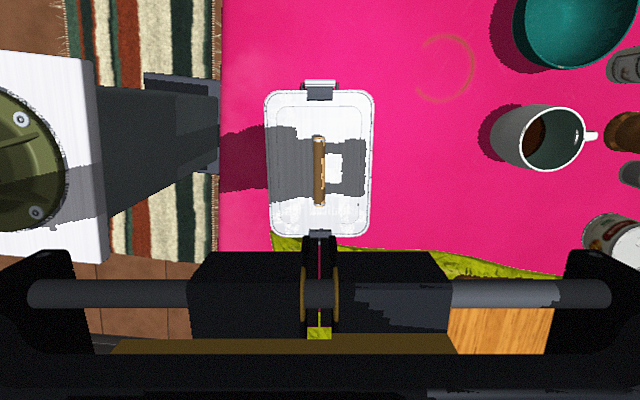

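The wrist view shows the lid on the box with both clips upright, hooks over its edge at (320,92) and (318,236). One depth check of the tabs before handing in.

```bash
python3 - <<'E'
from h import *
manip.move_to(bx(0,-60,400),down(.11)); manip.sleep(.3)
for n in ("wrist","scene","side"):
    p=viewer.read_camera(n); X=world(p,np.ones((400,640),bool)); D=X[:,:2]-[493.5,57.6]
    x=np.cos(.11)*D[:,0]+np.sin(.11)*D[:,1]; y=-np.sin(.11)*D[:,0]+np.cos(.11)*D[:,1]
    for s in (1,-1):
        m=(abs(x)<16)&(s*y>97)&(s*y<140)&(X[:,2]>55)&(X[:,2]<100)
        if m.sum()>5: print(n,s,m.sum(),np.percentile(s*y[m],[50,95,100]).round(1),np.percentile(X[m,2],[5,50,95]).round(1))
p=viewer.read_camera("scene"); cv2.imwrite("pics/s8.png",cv2.resize(p["color"][160:310,200:400,::-1],(800,600)))
E
```

```text
wrist 1 159 [101.8 106.  106.2] [77.5 80.  82.3]
wrist -1 107 [102.  105.7 106.1] [78.  80.1 82.1]
scene 1 14 [100.7 102.1 102.6] [79.6 81.4 83.4]
scene -1 72 [102.6 106.6 107.9] [57.1 79.8 87. ]
side 1 144 [102.8 107.  109.7] [56.9 76.2 84.7]
```

View pics/s8.png

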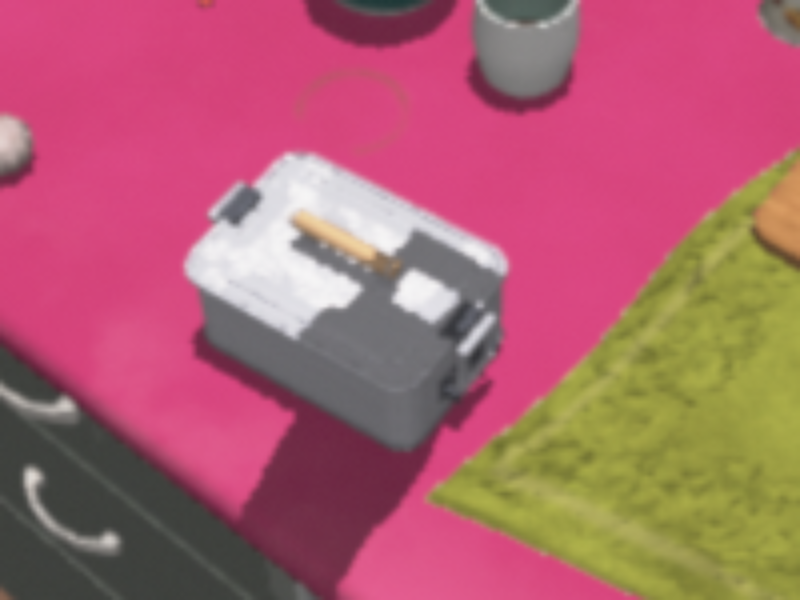

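The scene view shows both clips shut against the lid, at (235,205) and (475,330) in the crop. Both tabs measure 106 mm out and about 80 mm up, so they match, and I'm handing in.

```bash
python3 -c "
from h import *
print(telemetry.current_time(),job.sign_off())"
```

```text
the job is handed in; nothing more can be done
41.4917 None
```

The tomato is in its compartment, the lid is seated flat and both clips look snapped shut in the camera checks; I handed the job in at 41.5 s of the 67 s allowed, and no verdict was returned.

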